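# Snap the grease coupler onto the bearing's slanted nipple

### The arm

A 6-joint arm with a two-finger parallel gripper is mounted at the origin on a cart in front of the work surface, level with it; the furniture and walls round the work are solid. World frame = base frame: x ahead of the robot, y to its left, z up, the work surface at z = 0. Lengths are in m, angles in degrees, forces in N, time in s.
With the tool pointing down it reaches from about 0.25 to 0.725 m from the base axis. Payload 9.7 kg.
Tool frame: the origin (TCP) lies at the very end of the fingers, on their centre line; the grasp point (between the pads) lies grasp_offset behind it (grasp_offset is the distance from the TCP to the grasp point, in m); z points along the fingers, y is the line along which they close (so a half turn about z gives the same grasp; the last joint's range is limited). The gripper opens to 85 mm and grips with 20 to 120 N. Pads are 22 mm wide; open, the fingers measure 114 mm over their backs; the gripper's body (76 mm by 85 mm) begins 54 mm behind the grasp point. The pads swing forward as they close: fully open they stand 13 mm farther back than shut.
Start: joints at [70.13, 4.979, 10.078, 95.1, 0, 90], TCP at [0.187, 0.517, 0.231] pointing down, gripper open.
Joint ranges: [-179.16, 179.16], [-48.56, 103.87], [-65.8, 70.77], [-126.05, 130.52], [-82.76, 87.17], [-180, 180]. Speed limits (degrees/s): [127.2, 127.2, 147.25, 180, 180, 180].

### API

Orientations are given as [roll, pitch, yaw] about the fixed x, y, z axes, in that order (R = Rz(yaw) Ry(pitch) Rx(roll)).
In Python, from workcell import get_obs, camera, calibration, job_done, recognise, cut_out, mark_of, grasp_offset gives the robot as it stands.
- The arm moves only by the tool servo_tool, never from a script. Its argument "moves" is a list of rows, each a list of 3 entries, a list of its own where there are three numbers: the turn, a rotation vector about the tool's x, y, z in degrees, then the shift along the tool's x, y, z in m, then the opening in per cent of the stroke, from 0 (shut) to 100 (fully open). In form: [[[ax, ay, az], [x, y, z], claw], ...]. A call has 1 to 12 rows; each row shifts and turns the commanded pose from where the row before left it, along the tool's axes as they then stand; what a row does not reach is not made up. A row lasts 1/10 s, in which the tool goes at most 50 mm and 8.59 degrees, less where a joint would pass 70% of its speed; a pose out of reach is approached as far as the arm can. A call is refused whole if a number of a shift passes 0.05 or a number of a turn 8.59, either way. A call with a gripper value outside its range is refused whole. The fingers move at their own pace and stop on an object; "force" is the grip in N (left out, the last holds). Time passes only in rows, so rows that do not move let the fingers close. It gives the time, the measured TCP pose, the force, the opening and the grip force at its end, in the units of the state.
- get_obs(): the state, without advancing time (a new reading comes with each control period).
- camera(name): name is "scene" or "top" or "wrist"; returns (picture, depth): 420x560x3 uint8, red, green, blue; 420x560 float32, m along the optical axis (not along the pixel's ray), 0 where there is no reading.
- calibration(name): a dict with "camera_matrix" (3x3 intrinsics, pixels), "R" (3x3) and "t" (3): a world point X has camera coordinates R X + t. Camera axes: x right, y down, z forward; pixel columns grow to the right and rows downward; lengths in m; the calibration is good to about 2 mm. A picture is of the moment at which its call begins: read the wrist's pose just before it. calibration takes no time and is no camera call; for the wrist camera it gives the pose at the moment of the call.
- job_done(): hands the job in; it is judged then, once.
Trained networks look in the newest picture that a camera, given by its name, has taken for a name from the list of things; names that differ only in an ending like _2 or _b are one class to them, and where a whole thing is asked for, a point or a joint stands for the part that bears it (a point fixed in the world has none). Each returns a list of dicts, best first, with "score" (0 to 1); they miss things now and then, are a little off and sometimes report something else, mostly with a low value. They report only what shows in the picture. A call takes as long as a camera call. They do not tell look-alikes from the thing itself.
- recognise(name, camera): "xyz" ([x, y, z] in m, in the coordinates of the camera as it stood for that picture, good to about 4 mm: the middle of the surface that is visible of it).
- cut_out(name, camera): "mask" (420x560 bool, what is visible of it).
- mark_of(name, camera): "xyz" ([x, y, z] in m, in the coordinates of the camera as it stood for that picture, good to about 4 mm: a listed point, or the origin of a listed thing).
The state is a dict: "time": time; "q": joint angles; "qd": joint speeds; "joint_efforts": joint torques, N m; "ee_pos": TCP position; "tcp_rot": TCP orientation; "wrist_force": force on the tool from outside, world axes, zero at the start; "torque": the same for the moment, N m; "opening": finger opening in m; "grasp_force": force on a finger pad.
Only numpy, scipy, OpenCV 4.12 (cv2) and the standard library are available. Lean on these libraries where they do the work, as an engineer would, in place of code of your own. Each camera call takes 0.05 s, during which the arm holds its last target. There are 200 camera calls.

### The job

First swing the dust cover that lies over the bearing's slanted brass grease nipple well aside by its pin. Then take the grease coupler (the thicker tool with the wide bell mouth down) out of the wooden stand, leaving the needle nozzle standing in its hole, and press the coupler squarely onto the nipple, along the nipple's own slant, until it snaps and the sprung nipple is pushed in all the way. Finish while still gripping the coupler and holding it pressed home against the spring: do not let go.

Things in the scene. Friction and masses are not known exactly. Their poses are not given: they have to be found in the camera images.
- bearing: Grey bearing block fixed to the bench: foot 60 x 130 mm (x, y), round housing of 70 mm diameter and 56 mm width about a level steel shaft stub (24 mm diameter, 116 mm long along y, centre 50 mm up). Origin: centre of its underside; z up. Its nipple leans 20 degrees from vertical towards the block's -x side (more or less towards the robot).
- nipple_tip (a point): Centre of the outer end of the brass grease nipple: a round stud, 16 mm in diameter at its head, tapered to 6 mm at the tip, 38 mm long beyond its seat, tip about 130 mm above the bench. z axis: along the nipple, outwards (up and leaning 20 degrees to the block's -x); press along -z. y axis: the block's y, level. The point moves with the nipple as it is pushed in.
- nipple (a joint): How far the nipple is pushed in along its axis, 0 (out, as at the start) to 0.008 m (against its stop). It is sprung: the push needed rises to about 9 N at 2 mm, then it snaps through (about 1 N at 6.5 mm) and rises again to about 7 N at the stop. It always pushes back out when let go.
- cover (a joint): Angle of the steel dust cover, rad: 0 when its 24 mm disc lies right over the nipple tip (2 mm above it), up to 2.1 when swung fully aside towards the block's +y side. Stiff hinge: it stays where it is left (about 1.3 N at the pin).
- cover_pin (a point): Middle of the cover's round pin to pinch or push: 12 mm diameter, 30 mm long, standing on the cover disc parallel to the nipple; this point is 15 mm below the pin's top and 15 mm above the disc's upper face. z axis: along the pin, outwards, parallel to the nipple.
- cover_pivot (a point): Point on the cover's pivot axis at the same level as cover_pin, 34 mm from it, behind the nipple (on the block's +x side); z axis along the pivot, outwards, parallel to the nipple. The cover opens clockwise seen from the z side: by a negative turn about z.
- stand: Fixed wooden stand, 66 x 152 x 30 mm (x, y, z), with two round holes of 45 mm, 12 mm deep, 40 mm either side of the centre along y. Origin: centre of its underside.
- coupler_grip (a point): Grease coupler, a loose round steel tool, 95 mm tall, 0.2 kg, standing mouth down in one hole of the stand (mouth 18 mm above the bench). Point on its axis in the part to grip, 58 mm above the mouth. z: along the coupler, away from the mouth. From the mouth up: dark sleeve 34 mm in diameter (40 mm at the mouth), 32 mm long; ribbed round grip, 28 mm, from 32 to 80 mm; 14 mm stub to the top.
- coupler_mouth (a point): Centre of the coupler's mouth, in the plane of its rim, on its axis; z axis towards its top. The bore is 20 mm wide, flaring to about 26 mm at the rim, and 22 mm deep to its flat inner end, which rests on the nipple's tip when pressed on (the mouth then lies 22 mm below the tip).
- nozzle_mid (a point): The needle nozzle, to be left alone: slim steel tool, 80 mm tall, foot 40 mm in diameter, 20 mm body and a thin needle pointing up, standing in the other hole. This point is on its axis 40 mm above its foot.
There are look-alikes about, which are no part of the job. What is shaped like the part that bears coupler_grip but orange or turquoise is not meant.

How it is judged (in metres and radians):
On the way, in this order (a step that is already met when the one before it is completed fails the run):
1. the cover is swung aside by more than 1.1 rad, the coupler still in the stand (value of joint cover above 1.1 rad and distance of coupler_grip from where it was at the start of the episode below 0.015 m), for 0.1 s.
2. the coupler is over the nipple and has been pressed through the snap (value of joint nipple above 0.006 m and z of coupler_mouth in the frame of nipple_tip below -0.016 m), for 0.2 s.
At the end, for the whole second after the job is handed in: the gripped coupler holds the nipple in beyond its snap (over 6 of 8 mm), pressing with over 2 N, its mouth at least 16 mm below the nipple tip, its axis within 0.14 rad of the nipple's, at rest; cover still over 1 rad aside (all of step 2 and value of joint cover above 1 rad and angle between the z axis of coupler_mouth and the z axis of nipple_tip, either way round below 0.14 rad and contact force between coupler and nipple above 2 N and contact force between the fingers and coupler above 2 N and linear speed of coupler below 0.03 m/s); the arm keeps its last pose, push and grip.
It fails at once if the needle nozzle is lifted, tipped or shifted from its hole (more than 25 mm) (distance of nozzle_mid from where it was at the start of the episode above 0.025 m).
It also fails if it takes over 51 s, if anything falls off the work surface, if the arm or the gripper's body presses on something with over 40 N, if the wrist force passes 120 N, or if a joint passes its speed limit or range.

## Working session

There is one attempt and no reset: what is moved stays moved. The work goes in short steps, Python scripts to look and compute and a tool call to move; the robot and the scene stay as the last step left them, time stands still between calls to the robot, and variables do not carry over. Pictures are saved under pics/ and viewed, at most 10 in all, crops included, and the job is handed in when it is done.

Besides the shell and the picture viewer there is one more tool, called after "Call:" as name(argument=value, ...) on one line, values as JSON. servo_tool: Moves the arm, as the interface text tells. Its arguments: {"type":"object","properties":{"moves":{"type":"array"},"force":{"type":"number"}},"required":["moves"]}

```bash
mkdir -p pics; cat > h.py <<'E'
from workcell import *
import numpy as np, cv2
from scipy.spatial.transform import Rotation as Ro
def w(c,p):
    k=calibration(c); return np.array(k["R"]).T@(np.array(p)-np.array(k["t"]))
E
python3 - <<'E'
from h import *
print(get_obs(),grasp_offset)
ims=[]
for c in("scene","top"):
    im,d=camera(c); cv2.imwrite(f"pics/{c}0.png",im[:,:,::-1])
    k=calibration(c)
    print(c,w(c,[0,0,0]).round(3),np.array(k["R"])[2].round(2))
    for n in("bearing","nipple_tip","cover_pin","cover_pivot","stand","coupler_grip","coupler_mouth","nozzle_mid"):
        print(n,[(w(c,r["xyz"]).round(3).tolist(),round(r["score"],2)) for r in mark_of(n,c)[:4]])
E
```

```text
{'time': 0.0, 'q': array([ 7.01303471e+01,  5.01115189e+00,  1.00342903e+01,  9.50981288e+01,
       -7.55929010e-05,  8.99988417e+01]), 'qd': array([ 0.03665273, -0.05066765,  0.00429266, -0.08671125, -0.03190951,
       -0.0719518 ]), 'joint_efforts': array([-5.80615142e-04, -5.20389318e+01,  4.64802790e+01,  1.65752345e-02,
        5.73405191e-05, -2.56139361e-05]), 'ee_pos': array([0.18686051, 0.51705087, 0.23058109]), 'tcp_rot': array([-1.79925010e+02,  7.40768424e-05,  1.60131506e+02]), 'wrist_force': array([-0.88430208, -0.0734649 , -0.10269506]), 'torque': array([ 0.00588968,  0.01231598, -0.07475582]), 'grasp_force': 0.0, 'opening': 0.08532819290472912} 0.0187
scene [ 0.082 -0.216  0.628] [ 0.51  0.62 -0.59]
bearing []
nipple_tip [([0.466, 0.144, 0.135], 0.52)]
cover_pin [([0.469, 0.156, 0.158], 0.81)]
cover_pivot [([0.494, 0.15, 0.167], 0.82)]
stand [([0.471, 0.371, -0.002], 0.84)]
coupler_grip [([0.564, 0.391, 0.06], 0.83), ([0.605, 0.46, 0.057], 0.71), ([0.47, 0.411, 0.078], 0.61)]
coupler_mouth [([0.607, 0.465, -0.001], 0.91), ([0.561, 0.391, -0.001], 0.9), ([0.47, 0.412, 0.024], 0.66), ([0.467, 0.146, 0.135], 0.66)]
nozzle_mid [([0.464, 0.331, 0.059], 0.83)]
top [0.387 0.289 0.962] [ 0.18  0.04 -0.98]
bearing []
nipple_tip []
cover_pin [([0.468, 0.159, 0.154], 0.64)]
cover_pivot [([0.495, 0.139, 0.165], 0.8)]
stand [([0.464, 0.373, 0.002], 0.74)]
coupler_grip [([0.556, 0.395, 0.057], 0.59), ([0.468, 0.411, 0.076], 0.48), ([0.492, 0.143, 0.166], 0.38)]
coupler_mouth [([0.606, 0.461, 0.002], 0.56), ([0.467, 0.416, 0.021], 0.55), ([0.559, 0.391, 0.001], 0.46)]
nozzle_mid [([0.46, 0.332, 0.052], 0.5)]
```

View pics/scene0.png

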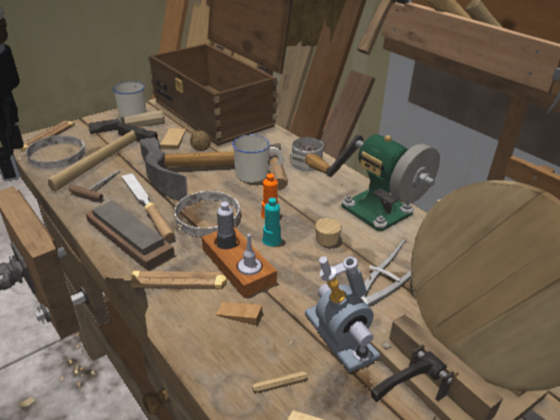

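View pics/top0.png

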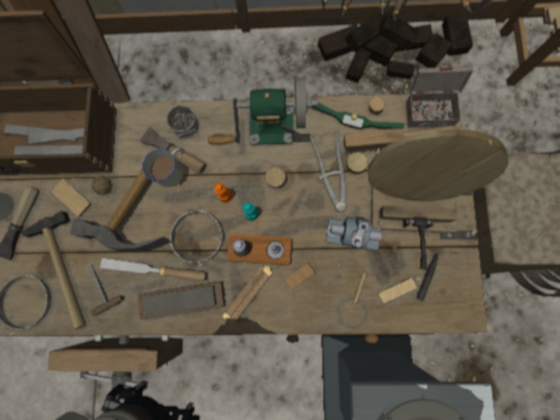

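The scene shows the grey coupler at px (226,222) in the stand, with the nozzle at (250,255) beside it. The bearing is at (345,310), its cover pin at (324,266) and the pivot post at (350,270). The top view agrees, and the orange and turquoise couplers are decoys. Next I'll set up a close wrist view of the bearing.

```bash
cat >> h.py <<'E'
def cur():
    o=get_obs(); return np.array(o["ee_pos"]),Ro.from_euler("xyz",o["tcp_rot"],degrees=True)
def plan(p1,R1,N=None,start=None):
    "constant row: turn, shift, repeated N times"
    p0,R0=start or cur(); rv=(R0.inv()*R1).as_rotvec(degrees=True); d=np.linalg.norm(p1-p0)
    n=N or int(np.ceil(max(np.abs(rv).max()/7,d/.035,1))); wv=rv/n
    A=sum((R0*Ro.from_rotvec(k*wv,degrees=True)).as_matrix() for k in range(n))
    print("rows",n,"turn",wv.round(2).tolist(),"shift",np.linalg.solve(A,p1-p0).round(4).tolist())
def frame(yaw,tilt=20):
    "nipple frame axes in columns: x,y,n"
    return Ro.from_euler("zy",[0,0]) and Ro.from_euler("ZY",[yaw,-tilt],degrees=True).as_matrix()
def tool(F): # tool y=block y, z=-n
    return Ro.from_matrix(np.c_[-F[:,0],F[:,1],-F[:,2]])
E
python3 - <<'E'
from h import *
k=calibration("wrist"); p,R=cur()
c=w("wrist",[0,0,0]); print("cam in tool",R.inv().apply(c-p).round(3), (R.inv().as_matrix()@np.array(k["R"]).T).round(2), np.array(k["camera_matrix"])[0].round(0))
F=frame(-8); pin=np.array([.468,.157,.156])
plan(pin+F[:,2]*.10+F[:,0]*0,tool(F))
# yaw estimate from depth
for c in("scene","top"):
    im,d=camera(c);k=calibration(c);K=np.array(k["camera_matrix"])
    v,u=np.nonzero(d>0);z=d[v,u];P=(np.c_[(u-K[0,2])/K[0,0]*z,(v-K[1,2])/K[1,1]*z,z]-np.array(k["t"]))@np.array(k["R"])
    for lo,hi,nm in((.006,.022,"foot"),(.04,.075,"shaft/housing")):
        m=(abs(P[:,0]-.5)<.1)&(abs(P[:,1]-.145)<.1)&(P[:,2]>lo)&(P[:,2]<hi)
        if m.sum()>10: print(c,nm,m.sum(),cv2.minAreaRect((P[m,:2]*1000).astype(np.float32)))
    m=(abs(P[:,0]-.467)<.06)&(abs(P[:,1]-.372)<.1)&(P[:,2]>.022)&(P[:,2]<.036)
    print("stand",cv2.minAreaRect((P[m,:2]*1000).astype(np.float32)))
E
```

```text
cam in tool [ 0.069 -0.    -0.142] [[ 0.   -0.96 -0.27]
 [ 1.   -0.    0.  ]
 [-0.   -0.27  0.96]] [308.   0. 279.]
rows 13 turn [-0.16, -1.53, -0.9] shift [-0.0253, -0.0218, 0.0025]
scene foot 1870 ((499.9952697753906, 144.8716583251953), (199.71534729003906, 199.96363830566406), 89.97575378417969)
scene shaft/housing 2316 ((525.35400390625, 103.21990966796875), (96.3977279663086, 176.9771728515625), 39.446815490722656)
stand ((467.48748779296875, 381.8090515136719), (178.70396423339844, 68.21051025390625), 85.68675231933594)
top foot 1017 ((501.1905822753906, 144.235107421875), (198.7952880859375, 199.00003051757812), 89.25919342041016)
top shaft/housing 720 ((525.7618408203125, 107.40373229980469), (98.83016967773438, 177.6736602783203), 36.85037612915039)
stand ((467.4875793457031, 385.7333068847656), (181.25477600097656, 75.63333129882812), 81.28985595703125)
```

Call:
servo_tool(moves=[[[-0.16,-1.53,-0.9],[-0.025,-0.022,0.0],50],[[-0.16,-1.53,-0.9],[-0.025,-0.022,0.0],50],[[-0.16,-1.53,-0.9],[-0.025,-0.022,0.0],50],[[-0.16,-1.53,-0.9],[-0.025,-0.022,0.0],50],[[-0.16,-1.53,-0.9],[-0.025,-0.022,0.0],50],[[-0.16,-1.53,-0.9],[-0.025,-0.022,0.0],50],[[-0.16,-1.53,-0.9],[-0.025,-0.022,0.0],50],[[-0.16,-1.53,-0.9],[-0.025,-0.022,0.0],50],[[-0.16,-1.53,-0.9],[-0.025,-0.022,0.0],50],[[-0.16,-1.53,-0.9],[-0.025,-0.022,0.0],50],[[-0.16,-1.53,-0.9],[-0.025,-0.022,0.0],50],[[-0.16,-1.53,-0.9],[-0.025,-0.022,0.0],50]])

```text
time: 2.2
ee_pos: [0.4048, 0.1851, 0.2739]
tcp_rot: [179.8, 18.5, 171.0]
wrist_force: [0.2, 1.6, 0.7]
opening: 0.0423
grasp_force: 0.0
```

```bash
python3 - <<'E'
from h import *
print(cur()[0],get_obs()["tcp_rot"],get_obs()["q"].round(0))
c="wrist"; im,d=camera(c); cv2.imwrite("pics/w1.png",im[:,:,::-1]); np.save("w1.npy",d)
for n in("bearing","nipple_tip","cover_pin","cover_pivot"):
    print(n,[(w(c,r["xyz"]).round(4).tolist(),round(r["score"],2)) for r in mark_of(n,c)[:3]])
k=calibration(c);K=np.array(k["camera_matrix"])
v,u=np.nonzero(d>0);z=d[v,u];P=(np.c_[(u-K[0,2])/K[0,0]*z,(v-K[1,2])/K[1,1]*z,z]-np.array(k["t"]))@np.array(k["R"])
np.savez("w1.npz",P=P,uv=np.c_[u,v])
E
```

```text
[0.40481414 0.18507213 0.27390868] [179.83003882  18.51722104 171.04611142] [ 32. -23. -12.  87. -12.  40.]
bearing [([0.5009, 0.1361, -0.0021], 0.78), ([0.471, 0.4087, 0.0746], 0.67)]
nipple_tip [([0.4728, 0.142, 0.1335], 0.51)]
cover_pin [([0.4641, 0.1598, 0.157], 0.72)]
cover_pivot [([0.4904, 0.1445, 0.1658], 0.9)]
```

View pics/w1.png

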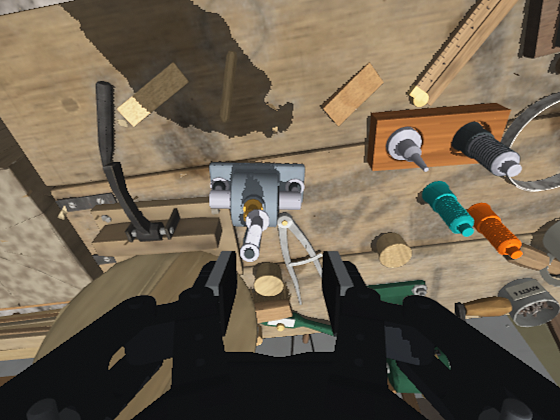

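The wrist view shows the bearing at px (255,200), with the brass nipple and the white pin/post at (250–265, 200–260). I need a zoomed crop to tell the pin from the post, and the foot's yaw from the depth.

```bash
python3 - <<'E'
from h import *
im=cv2.imread("pics/w1.png"); cv2.imwrite("pics/w1c.png",cv2.resize(im[150:270,195:325],None,fx=5,fy=5,interpolation=cv2.INTER_CUBIC))
P=np.load("w1.npz")["P"]
for lo,hi in((.006,.02),(.08,.095),(.03,.06)):
    m=(abs(P[:,0]-.49)<.075)&(abs(P[:,1]-.14)<.075)&(P[:,2]>lo)&(P[:,2]<hi)
    H,_,_=np.histogram2d(P[m,0],P[m,1],bins=[np.arange(.41,.57,.01),np.arange(.06,.22,.01)]); print(lo,m.sum(),cv2.minAreaRect((P[m,:2]*1000).astype(np.float32)))
    print(H.astype(int))
E
```

```text
0.006 1818 ((497.0455627441406, 137.66653442382812), (145.13235473632812, 135.56117248535156), 89.8140869140625)
[[ 0  0  0  0  0  0  0  0  0  0  0  0  0  0  0]
 [ 0  0  0  0  0  0  0  0  0  0  0  3  0  0  0]
 [ 0  0  0  0  0  0  0  0  0  0  0  1  1  0  0]
 [ 0  0  0  0  0  0  0  0  0  0  0  0  0  0  0]
 [ 0  0  8  1  0  0  0  0  0  0  0  0  0  0  0]
 [ 0  0 33 62 51 51 45 25 10  0  0  0  0  0  0]
 [ 0  0 44 53 49 20 13 29 46 55 54 46 30 19  5]
 [ 0  3 29 35 48  2  0  0  0  0  0 26 54 53 56]
 [ 0  4  0  6 24  0  0  0  0  0  0 23 48 56 41]
 [ 0  0  0  0  0  0  0  0  0  0  0 29 35 17 32]
 [31  1  0  0  0  0  0  0  0  0  0 10  4  0 14]
 [19  0 20  8  0  0  0  0  0  0  0  0  0  0 11]
 [11 21 38 26  0  0  0  0  0  0  0  0  0  1  4]
 [ 0  9 39 19  0  0  0  0  0  0  0  0  0  0  0]
 [ 0 11 35 15  0  0  0  0  0  0  9  9  0  0  0]]
0.08 659 ((493.131103515625, 143.0177001953125), (55.536598205566406, 43.22513198852539), 78.87751007080078)
[[ 0  0  0  0  0  0  0  0  0  0  0  0  0  0  0]
 [ 0  0  0  0  0  0  0  0  0  0  0  0  0  0  0]
 [ 0  0  0  0  0  0  0  0  0  0  0  0  0  0  0]
 [ 0  0  0  0
[... 921 characters left out ...]
0   0]
 [  0   0   0   0   0   0   0   0   0   0   0   0   0   0   0]
 [  0   0   0   0   0   1  67  73  70  78  61   9   0   0   0]
 [  0   0  15  24   0   0   0   0   0   0  13  32   0   0   0]
 [  0   0  19  74  92  22   0   0   0   0   0  40   0   0   0]
 [  0   0  14  25  28   3   0   0   0   0   0  55  69  52   3]
 [  0   0   0   6   7   0   0   0   0   0   0  26  30  50   1]
 [  0   0   0   0   0   0   0   0   0   0   0  14  16  20   0]
 [  0   0   0   0   0   0   0   0   0   0   1   0   0   0   0]
 [ 45 108   0   0   0   0   0   0   0   0   0   0   0   0   0]
 [  0  39   0   0   0   0   0   0   0   0   0   0   0   0   0]
 [  0  33   0   0   0   0   0   0   0   0   0   0   0   0   0]]
```

View pics/w1c.png

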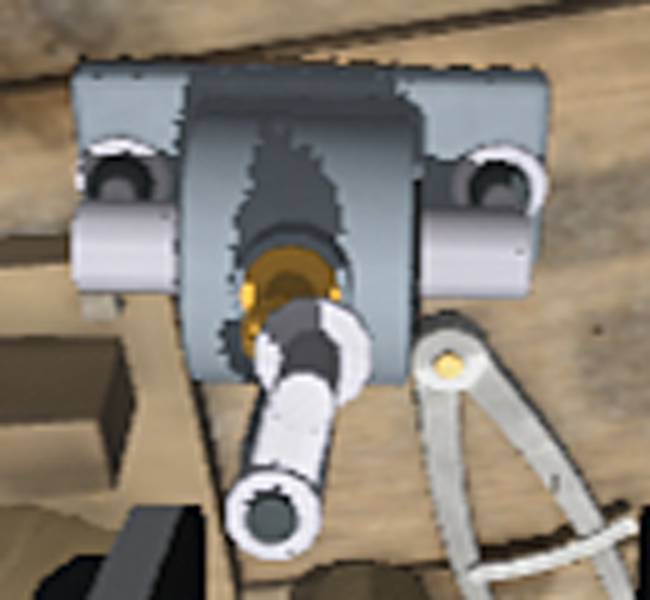

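```bash
python3 - <<'E'
from h import *
Z=np.load("w1.npz");P=Z["P"];uv=Z["uv"]
for cx,cy in((310,345),(350,340),(300,400),(285,460),(272,515),(235,515),(310,530),(290,285),(280,320)):
    u,v=195+cx/5,150+cy/5; i=np.argmin(((uv-[u,v])**2).sum(1)); print((cx,cy),P[i].round(4))
m=(P[:,2]>.006)&(P[:,2]<.022)&(abs(P[:,0]-.48)<.04)
xs=[];ys=[]
for y in np.arange(.085,.2,.004):
    q=P[m&(abs(P[:,1]-y)<.002),0]
    if len(q): xs.append(q.min());ys.append(y)
print(np.round(xs,3)); a=np.polyfit(ys,xs,1); print("yaw",-np.degrees(np.arctan(a[0])))
# points above 0.12
m=(abs(P[:,0]-.485)<.05)&(abs(P[:,1]-.15)<.04)&(P[:,2]>.125)
F=frame(-7); Q=P[m]@F; o=np.array([.468,.157,.156])@F
for lo in np.arange(-.03,.03,.006):
    s=(Q[:,2]-o[2]>lo)&(Q[:,2]-o[2]<lo+.006)
    if s.any(): print(lo.round(3),s.sum(),((Q[s].min(0)-o)*1000).round(1)[:2],((Q[s].max(0)-o)*1000).round(1)[:2])
E
```

```text
(310, 345) [0.4596 0.157  0.1498]
(350, 340) [0.4682 0.1627 0.1375]
(300, 400) [0.459  0.1562 0.1673]
(285, 460) [0.4894 0.1457 0.1462]
(272, 515) [0.4965 0.1417 0.1541]
(235, 515) [0.4983 0.1338 0.1508]
(310, 530) [0.5023 0.1487 0.1535]
(290, 285) [0.4731 0.1475 0.1069]
(280, 320) [0.4616 0.1499 0.1371]
[0.459 0.459 0.46  0.46  0.461 0.462 0.463 0.463 0.464 0.465 0.466 0.466
 0.467 0.468 0.468 0.47  0.47  0.471 0.471 0.472 0.473 0.473 0.474 0.475
 0.476 0.476 0.477 0.478 0.478]
yaw -10.130915380077315
-0.03 31 [-12.7 -16.9] [-2.6 -9. ]
-0.024 28 [-15.4 -19.3] [26.2  9.5]
-0.018 600 [-15.7 -20.4] [37.6  9.6]
-0.012 84 [-10.  -15.8] [32.9  4.2]
-0.006 24 [-10.1  -6.8] [-6.6  3.7]
-0.0 20 [-10.2  -6. ] [-5.9  3.9]
0.006 27 [-10.1  -6.9] [-1.8  4.4]
0.012 124 [-9.6 -6.6] [1.7 4.4]
```

```bash
python3 - <<'E'
from h import *
from scipy.optimize import least_squares
P=np.load("w1.npz")["P"]
m=(abs(P[:,0]-.485)<.05)&(abs(P[:,1]-.15)<.04)&(P[:,2]>.12)
F=frame(-10); o=np.array([.464,.157,.156]); Q=(P[m]-o)@F*1000
s=np.hypot(Q[:,0],Q[:,1])<14
top=np.percentile(Q[s,2],97); print("pin top",top)
t=s&(Q[:,2]>top-2); print("top pts",t.sum(),Q[t].min(0).round(1),Q[t].max(0).round(1))
b=s&(Q[:,2]>top-26)&(Q[:,2]<top-1.5)
f=least_squares(lambda c:np.hypot(Q[b,0]-c[0],Q[b,1]-c[1])-6,[0,0],loss="soft_l1"); print("cyl",b.sum(),f.x,abs(f.fun).mean())
d=s&(Q[:,2]<top-27); print("disc z",np.median(Q[d,2]),Q[d].min(0).round(1),Q[d].max(0).round(1))
r=(Q[:,0]>18); print("post",r.sum(),Q[r].min(0).round(1),Q[r].max(0).round(1)); tp=r&(Q[:,2]>np.percentile(Q[r,2],95)-3); print(Q[tp].min(0).round(1),Q[tp].max(0).round(1))
print("brass/housing: nipple pts"); n=(P[:,2]>.095)&(P[:,2]<.125)&(abs(P[:,0]-.485)<.04)&(abs(P[:,1]-.15)<.03); N=(P[n]-o)@F*1000
for lo in range(-60,-25,5):
    s=(N[:,2]>lo)&(N[:,2]<lo+5); 
    if s.any(): print(lo,s.sum(),N[s].min(0).round(1),N[s].max(0).round(1))
E
```

```text
pin top 12.74137262863309
top pts 121 [-5.8 -6.2 10.8] [ 5.5  4.6 13.8]
cyl 117 [-0.02319733 -1.1274934 ] 0.437465787438231
disc z -18.074503179045287 [-11.8 -13.3 -34. ] [ 13.2  10.3 -14.7]
post 404 [ 18.1 -18.2 -48.4] [ 41.8   1.3 -11.8]
[ 23.2 -17.7 -15.7] [ 41.3   0.5 -11.8]
brass/housing: nipple pts
-60 14 [ -7.2 -16.5 -59.7] [ 24.3  -3.8 -55.3]
-55 12 [ -7.3 -17.1 -53.9] [ 25.1  -3.5 -51.1]
-50 18 [ -7.4 -16.6 -49.9] [ 38.3  -0.  -45.5]
-45 6 [ -7.2 -16.3 -44.8] [ 24.4  -7.4 -41.9]
-40 2 [ -8.6  -9.  -37.9] [ -7.8  -5.8 -36.8]
-35 15 [ -9.2 -15.8 -34.7] [ -4.7  -6.7 -30.5]
```

```bash
cat >> h.py <<'E'
F=frame(-10); o=np.array([.464,.157,.156])
G=F@Ro.from_euler("z",-13,degrees=True).as_matrix()
def fw(x,y,z): return o+F@(np.array([x,y,z])/1000)
E
python3 - <<'E'
from h import *
plan(fw(0,-1.1,27),tool(G))
E
```

```text
rows 4 turn [0.08, -0.41, 3.47] shift [-0.0059, -0.0046, 0.0262]
```

Call:
servo_tool(moves=[[[0.08,-0.41,3.47],[-0.0059,-0.0046,0.0262],50],[[0.08,-0.41,3.47],[-0.0059,-0.0046,0.0262],50],[[0.08,-0.41,3.47],[-0.0059,-0.0046,0.0262],50],[[0.08,-0.41,3.47],[-0.0059,-0.0046,0.0262],50],[[0,0,0],[0,0,0],50]])

```text
time: 2.95
ee_pos: [0.454, 0.1573, 0.1776]
tcp_rot: [175.6, 19.3, 156.3]
wrist_force: [0.2, 0.2, -0.6]
opening: 0.0426
grasp_force: 0.0
```

```bash
python3 - <<'E'
from h import *
plan(fw(0,-1.1,-12.5),tool(G),N=3)
im,d=camera("wrist"); cv2.imwrite("pics/w2.png",im[:,:,::-1])
print(get_obs()["q"].round(0))
E
```

```text
rows 3 turn [-0.07, -0.07, 0.02] shift [-0.0006, 0.0003, 0.012]
[ 26. -22. -22.  74. -12.  47.]
```

View pics/w2.png

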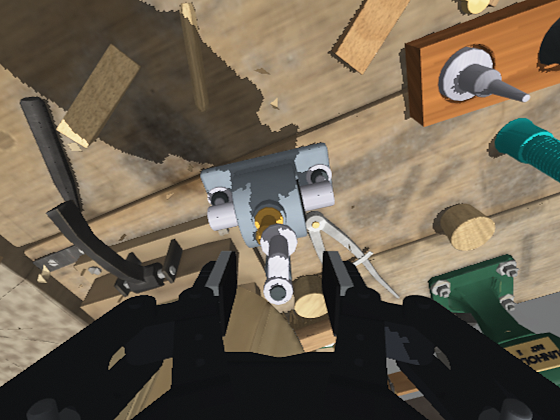

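The pin lies end-on between the fingers near px (280,245). The white arm runs from it to the pivot hub at (278,290), so the pose is right. I'll go down and pinch it.

Call:
servo_tool(moves=[[[-0.07,-0.07,0],[-0.0006,0.0003,0.012],50],[[-0.07,-0.07,0],[-0.0006,0.0003,0.012],50],[[-0.07,-0.07,0],[-0.0006,0.0003,0.012],50],[[0,0,0],[0,0,0],5],[[0,0,0],[0,0,0],5],[[0,0,0],[0,0,0],5],[[0,0,0],[0,0,0],5],[[0,0,0],[0,0,0],5]], force=30)

```text
time: 3.8
ee_pos: [0.4691, 0.1555, 0.1483]
tcp_rot: [175.1, 19.7, 156.2]
wrist_force: [-1.4, -0.6, -2.6]
opening: 0.0102
grasp_force: 29.2
```

Call:
servo_tool(moves=[[[0,0,8],[-0.0003,0.0047,0],5],[[0,0,8],[-0.0003,0.0047,0],5],[[0,0,8],[-0.0003,0.0047,0],5],[[0,0,8],[-0.0003,0.0047,0],5],[[0,0,8],[-0.0003,0.0047,0],5],[[0,0,0],[0,0,0],5]])

```text
time: 4.4
ee_pos: [0.4852, 0.1711, 0.1531]
tcp_rot: [163.4, 12.1, 114.9]
wrist_force: [6.2, -11.1, -2.5]
opening: 0.0106
grasp_force: 29.3
```

Call:
servo_tool(moves=[[[0,0,8],[-0.0003,0.0047,0],5],[[0,0,8],[-0.0003,0.0047,0],5],[[0,0,8],[-0.0003,0.0047,0],5],[[0,0,8],[-0.0003,0.0047,0],5],[[0,0,8],[-0.0003,0.0047,0],5],[[0,0,8],[-0.0003,0.0047,0],5],[[0,0,0],[0,0,0],5],[[0,0,0],[0,0,0],5]])

```text
time: 5.2
ee_pos: [0.509, 0.1717, 0.1614]
tcp_rot: [160.1, -3.6, 69.6]
wrist_force: [-6.8, -16.3, 0.5]
opening: 0.0108
grasp_force: 30.0
```

Call:
servo_tool(moves=[[[0,0,0],[0,0,0],40],[[0,0,0],[0,0,0],40],[[0,0,0],[0,0,0],40],[[0,0,0],[0,0,-0.02],40],[[0,0,0],[0,0,-0.04],40],[[0,0,0],[0,0,-0.04],40]])

```text
time: 5.8
ee_pos: [0.4751, 0.1804, 0.2566]
tcp_rot: [160.1, -3.9, 69.8]
wrist_force: [0.7, -0.0, 0.3]
opening: 0.0342
grasp_force: 0.0
```

```bash
python3 - <<'E'
from h import *
# view pose: camera looking at nipple and pin, tool = nipple frame, 0.12 above, shifted to robot side
F0=tool(F)
plan(fw(-30,-10,85),F0)
print(get_obs()["q"].round(0))
E
```

```text
rows 15 turn [0.02, 0.0, -6.73] shift [0.001, -0.0059, 0.0005]
[ 28. -17. -10.  81. -12. 137.]
```

Call:
servo_tool(moves=[[[0,0,-8.4],[0.0015,-0.007,0],60],[[0,0,-8.4],[0.0015,-0.007,0],60],[[0,0,-8.4],[0.0015,-0.007,0],60],[[0,0,-8.4],[0.0015,-0.007,0],60],[[0,0,-8.4],[0.0015,-0.007,0],60],[[0,0,-8.4],[0.0015,-0.007,0],60],[[0,0,-8.4],[0.0015,-0.007,0],60],[[0,0,-8.4],[0.0015,-0.007,0],60],[[0,0,-8.4],[0.0015,-0.007,0],60],[[0,0,-8.4],[0.0015,-0.007,0],60],[[0,0,-8.4],[0.0015,-0.007,0],60],[[0,0,-8.4],[0.0015,-0.007,0],60]])

```text
time: 7.0
ee_pos: [0.4066, 0.1627, 0.2321]
tcp_rot: [179.9, 20.3, 170.2]
wrist_force: [0.2, -0.3, 0.7]
opening: 0.0511
grasp_force: 0.0
```

```bash
python3 - <<'E'
from h import *
from scipy.optimize import least_squares
print(get_obs()["ee_pos"],get_obs()["tcp_rot"])
c="wrist"; im,d=camera(c); cv2.imwrite("pics/w3.png",im[:,:,::-1])
k=calibration(c);K=np.array(k["camera_matrix"])
for n in("nipple_tip","cover_pin","cover_pivot"):
    print(n,[(((w(c,r["xyz"])-o)@F*1000).round(1).tolist(),round(r["score"],2)) for r in mark_of(n,c)[:3]])
v,u=np.nonzero(d>0);z=d[v,u];P=(np.c_[(u-K[0,2])/K[0,0]*z,(v-K[1,2])/K[1,1]*z,z]-np.array(k["t"]))@np.array(k["R"])
np.savez("w3.npz",P=P,uv=np.c_[u,v],rgb=im[v,u])
Q=(P-o)@F*1000
s=np.hypot(Q[:,0]-.5,Q[:,1]+10)<13
for lo in range(-64,-10,4):
    t=s&(Q[:,2]>lo)&(Q[:,2]<=lo+4)
    if t.any(): print(lo,t.sum(),Q[t].min(0).round(1),Q[t].max(0).round(1))
x0,y0=(K@(np.array(k["R"])@fw(0.5,-10,-22)+np.array(k["t"])))[:2]/(np.array(k["R"])@fw(.5,-10,-22)+np.array(k["t"]))[2]
print("tip pixel pred",x0,y0)
im=im[:,:,::-1]; y0,x0=int(y0),int(x0); cv2.imwrite("pics/w3c.png",cv2.resize(im[max(y0-70,0):y0+70,x0-80:x0+80],None,fx=4,fy=4,interpolation=cv2.INTER_CUBIC))
E
```

```text
[0.40655082 0.16266457 0.23205944] [179.86923379  20.3079974  170.24210882]
nipple_tip [([5.3, -12.2, -25.3], 0.52)]
cover_pin [([43.6, 24.3, 0.5], 0.64)]
cover_pivot [([31.0, -12.4, -1.5], 0.86)]
-64 151 [-11.6 -21.4 -64. ] [  7.3  -0.  -60.1]
-60 14 [ -5.7 -16.1 -59.5] [ -2.1  -5.2 -56.2]
-56 15 [ -6.2 -15.  -56. ] [ -2.3  -5.2 -52.1]
-52 15 [ -6.  -15.9 -51.7] [ -2.   -5.2 -48.1]
-48 15 [ -5.9 -15.8 -47.9] [ -3.   -6.2 -44.3]
-44 5 [ -5.9 -11.9 -43.7] [ -4.8  -7.1 -42.6]
-40 6 [ -7.1 -13.6 -37.1] [ -4.   -4.3 -36.2]
-36 15 [ -7.9 -17.1 -35.6] [ -2.5  -3.4 -32.6]
-32 83 [ -7.8 -18.  -31.9] [  7.6  -3.3 -28.1]
-28 133 [ -6.5 -16.  -28. ] [  5.2  -4.3 -24.1]
tip pixel pred 272.560677536495 238.28177959841082
```

View pics/w3c.png

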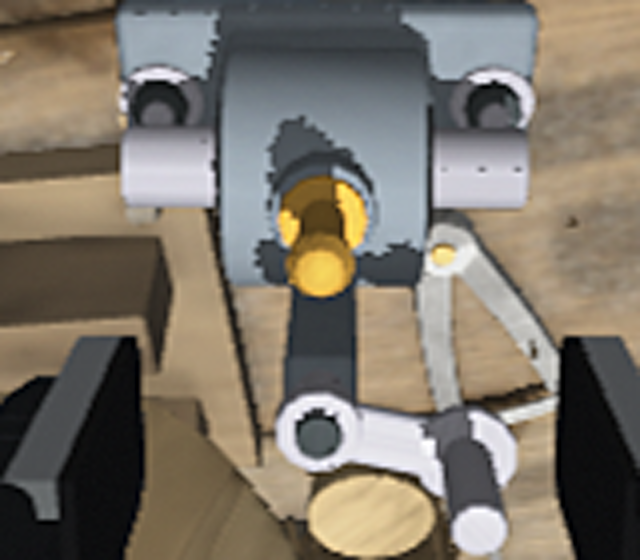

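Cover swung aside: nipple head at crop (322,268), hub (318,430), and pin at (475,500) on the +y side. Now I'll move to the coupler.

```bash
python3 - <<'E'
from h import *
Z=np.load("w3.npz");Q=(Z["P"]-o)@F*1000
s=np.hypot(Q[:,0],Q[:,1]+10.5)<2.5; print("tip z",np.percentile(Q[s,2],[10,50,90,99]),s.sum())
T=tool(frame(-10,0)); plan(np.array([.469,.412,.17]),T,N=10)
E
```

```text
tip z [-25.80225608 -25.40034716 -24.7857026  -24.61077677] 22
rows 10 turn [0.03, 2.03, -0.04] shift [-0.0005, 0.0256, 0.0065]
```

Call:
servo_tool(moves=[[[0,2.03,0],[-0.0005,0.0256,0.0065],65],[[0,2.03,0],[-0.0005,0.0256,0.0065],65],[[0,2.03,0],[-0.0005,0.0256,0.0065],65],[[0,2.03,0],[-0.0005,0.0256,0.0065],65],[[0,2.03,0],[-0.0005,0.0256,0.0065],65],[[0,2.03,0],[-0.0005,0.0256,0.0065],65],[[0,2.03,0],[-0.0005,0.0256,0.0065],65],[[0,2.03,0],[-0.0005,0.0256,0.0065],65],[[0,2.03,0],[-0.0005,0.0256,0.0065],65],[[0,2.03,0],[-0.0005,0.0256,0.0065],65],[[0,0,0],[0,0,0],65]])

```text
time: 8.3
ee_pos: [0.469, 0.4139, 0.1668]
tcp_rot: [179.9, -0.2, 169.8]
wrist_force: [0.4, -0.5, -0.1]
opening: 0.0551
grasp_force: 0.0
```

```bash
python3 - <<'E'
from h import *
from scipy.optimize import least_squares
print(get_obs()["ee_pos"],get_obs()["tcp_rot"])
c="wrist"; im,d=camera(c); cv2.imwrite("pics/w4.png",im[:,:,::-1])
k=calibration(c);K=np.array(k["camera_matrix"])
v,u=np.nonzero(d>0);z=d[v,u];P=(np.c_[(u-K[0,2])/K[0,0]*z,(v-K[1,2])/K[1,1]*z,z]-np.array(k["t"]))@np.array(k["R"])
for n in("coupler_grip","coupler_mouth","nozzle_mid"):
    print(n,[(w(c,r["xyz"]).round(4).tolist(),round(r["score"],2)) for r in mark_of(n,c)[:3]])
Q=(P-[.469,.412,0])*1000
s=np.hypot(Q[:,0],Q[:,1])<25
for lo in range(30,120,6):
    t=s&(Q[:,2]>lo)&(Q[:,2]<=lo+6)
    if t.any():
        f=least_squares(lambda c:np.hypot(Q[t,0]-c[0],Q[t,1]-c[1])-c[2],[0,0,14])
        print(lo,t.sum(),Q[t].min(0).round(1),Q[t].max(0).round(1),f.x.round(1))
E
```

```text
[0.46901789 0.41389531 0.16677242] [179.94748232  -0.21649571 169.77092298]
coupler_grip [([0.5563, 0.3881, 0.0553], 0.79), ([0.468, 0.4072, 0.0758], 0.73), ([0.61, 0.4597, 0.061], 0.63)]
coupler_mouth [([0.5605, 0.388, 0.0001], 0.9), ([0.6045, 0.459, 0.0052], 0.71), ([0.4699, 0.409, 0.0218], 0.68)]
nozzle_mid [([0.4554, 0.3309, 0.0609], 0.7)]
30 239 [-24.8 -24.4  30. ] [20.4 24.9 35.9] [ 1.4 -0.2 23. ]
36 41 [-16.9 -14.5  36.1] [-4.5 14.5 41.9] [ 0.1 -1.5 16.7]
42 47 [-16.7 -18.3  42. ] [ 1.6 15.  47.9] [ 0.2 -1.6 16.7]
48 231 [-16.8 -18.1  48. ] [ 8.9 14.8 53.5] [ 0.7 -1.7 15.7]
54 30 [-14.  -13.3  55.9] [-5.7 11.3 59.8] [ 0.1 -1.6 14.1]
60 57 [-14.2 -14.   60.1] [-2.7 12.3 66. ] [ 0.2 -1.6 14.2]
66 46 [-14.2 -14.7  66.1] [-0.7 12.6 71.5] [ 0.3 -1.7 14.2]
72 63 [-14.2 -13.   72.3] [-1.9 12.5 77.9] [ 0.2 -1.7 14.2]
78 50 [-14.1 -13.5  78. ] [-4.2 11.7 83.9] [ 0.5 -1.7 14.4]
84 65 [-14.2 -13.9  84.3] [-1.2 12.6 90. ] [ 0.5 -1.7 14.4]
90 68 [-14.6 -12.7  90. ] [-1.8 12.4 95.6] [ 0.1 -1.7 14.2]
96 570 [-14.3 -15.7  96.5] [ 14.4  12.5 102. ] [ 0.2 -1.8 12.3]
102 262 [-11.6 -12.3 102. ] [ 10.1   8.6 107.8] [ 0.7 -1.9  8.9]
108 286 [ -7.4  -8.4 108. ] [  6.6   5.1 114. ] [-0.6 -1.5  4.8]
114 51 [ -6.6  -7.9 114. ] [  5.4   4.3 114.8] [-1.2 -2.   4.3]
```

View pics/w4.png

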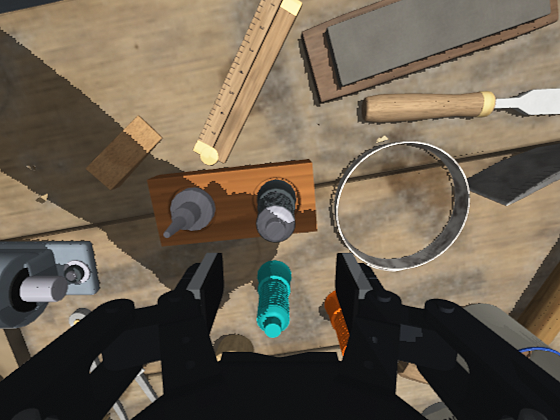

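The grey coupler stands at px (277,210) in its hole with its axis at (0.469, 0.410), and the nozzle at (188,213) is clear. I'll go down and grip.

Call:
servo_tool(moves=[[[0,0,0],[-0.0008,-0.0035,0.01],65],[[0,0,0],[0,0,0.025],65],[[0,0,0],[0,0,0.025],65],[[0,0,0],[0,0,0.025],65],[[0,0,0],[0,0,0.024],65],[[0,0,0],[0,0,0],65],[[0,0,0],[0,0,0],15],[[0,0,0],[0,0,0],15],[[0,0,0],[0,0,0],15],[[0,0,0],[0,0,0],15],[[0,0,0],[0,0,0],15]], force=90)

```text
time: 9.6
ee_pos: [0.4695, 0.4089, 0.0632]
tcp_rot: [179.7, 0.1, 169.9]
wrist_force: [-1.2, -1.3, 7.9]
opening: 0.0259
grasp_force: 88.3
```

Call:
servo_tool(moves=[[[0,0,0],[0,0,-0.015],15],[[0,0,0],[0,0,-0.03],15],[[0,0,0],[0,0,-0.04],15],[[0,0,0],[0,0,-0.045],15],[[0,0,0],[0,0,-0.045],15],[[0,0,0],[0,0,0],15]], force=110)

```text
time: 10.2
ee_pos: [0.47, 0.4089, 0.2445]
tcp_rot: [179.3, 0.4, 169.9]
wrist_force: [0.3, -0.6, -3.3]
opening: 0.0256
grasp_force: 108.7
```

```bash
python3 - <<'E'
from h import *
print(get_obs()["ee_pos"],get_obs()["opening"],get_obs()["wrist_force"])
plan(fw(0,-10.5,-25+45+30),tool(F),N=12)
E
```

```text
[0.46996842 0.40887734 0.24447007] 0.02558863615417342 [ 0.30274979 -0.56993924 -3.32963838]
rows 12 turn [0.05, -1.64, -0.02] shift [-0.0012, -0.0217, 0.0036]
```

Call:
servo_tool(moves=[[[0,-1.64,0],[-0.0012,-0.0217,0.0015],15],[[0,-1.64,0],[-0.0012,-0.0217,0.0015],15],[[0,-1.64,0],[-0.0012,-0.0217,0.0015],15],[[0,-1.64,0],[-0.0012,-0.0217,0.0015],15],[[0,-1.64,0],[-0.0012,-0.0217,0.0015],15],[[0,-1.64,0],[-0.0012,-0.0217,0.0015],15],[[0,-1.64,0],[-0.0012,-0.0217,0.0015],15],[[0,-1.64,0],[-0.0012,-0.0217,0.0015],15],[[0,-1.64,0],[-0.0012,-0.0217,0.0015],15],[[0,-1.64,0],[-0.0012,-0.0217,0.0015],15],[[0,-1.64,0],[-0.0012,-0.0217,0.0015],15],[[0,-1.64,0],[-0.0012,-0.0217,0.0015],15]])

```text
time: 11.4
ee_pos: [0.4394, 0.1476, 0.2198]
tcp_rot: [179.8, 19.7, 169.9]
wrist_force: [-0.0, -0.1, -2.4]
opening: 0.026
grasp_force: 109.0
```

```bash
python3 - <<'E'
from h import *
from scipy.optimize import least_squares
p,R=cur(); ob=get_obs(); print(p,ob["tcp_rot"],ob["wrist_force"])
c="wrist"; im,d=camera(c); cv2.imwrite("pics/w5.png",im[:,:,::-1])
k=calibration(c);K=np.array(k["camera_matrix"])
v,u=np.nonzero(d>0);z=d[v,u];P=(np.c_[(u-K[0,2])/K[0,0]*z,(v-K[1,2])/K[1,1]*z,z]-np.array(k["t"]))@np.array(k["R"])
Q=R.inv().apply(P-p)*1000 # tool frame
s=(np.hypot(Q[:,0],Q[:,1])<26)&(Q[:,2]>3)&(Q[:,2]<60)
for lo in range(0,54,6):
    t=s&(Q[:,2]>lo)&(Q[:,2]<=lo+6)
    if t.sum()>8:
        f=least_squares(lambda c:np.hypot(Q[t,0]-c[0],Q[t,1]-c[1])-c[2],[0,0,17]); print(lo,t.sum(),Q[t].min(0).round(1),Q[t].max(0).round(1),f.x.round(1))
N=(P-o)@F*1000
h=(np.hypot(N[:,0],N[:,1]+10.5)<10)&(N[:,2]>-60)&(N[:,2]<-20); print("nipple",h.sum(), N[h].min(0).round(1),N[h].max(0).round(1))
print("tool in F",((p-o)@F*1000).round(1)); plan(fw(0,-10.5,20+8),tool(F),N=3)
E
```

```text
[0.4393609  0.14764341 0.21978292] [179.80016172  19.69851541 169.86425507] [-0.04463472 -0.12840812 -2.41787423]
0 75 [  6.2 -15.1   3. ] [15.4 11.1  6. ] [ 1.  -1.8 14.3]
6 157 [  6.8 -14.8   6. ] [15.7 11.1 12. ] [ 1.1 -1.7 14.2]
12 606 [  2.5 -17.8  12. ] [18.5 14.7 18. ] [ 1.5 -1.7 15.3]
18 163 [  6.8 -17.6  18.1] [18.6 14.2 24. ] [ 1.3 -1.6 16.8]
24 151 [  6.8 -17.4  24. ] [18.4 14.3 29.9] [ 1.2 -1.5 16.8]
30 142 [  6.  -17.8  30. ] [18.5 14.2 36. ] [ 1.4 -1.4 16.8]
36 334 [ -0.6 -19.5  36. ] [20.1 16.6 42. ] [ 1.2 -1.3 17.6]
42 172 [ -2.1 -20.4  42. ] [20.6 17.5 45.4] [ 1.5 -1.3 18.6]
nipple 88 [ -7.8 -18.2 -59.9] [ -1.5  -6.6 -28.1]
tool in F [  0.5 -13.5  67.7]
rows 3 turn [0.02, -0.07, -0.05] shift [0.0001, 0.0017, 0.0133]
```

View pics/w5.png

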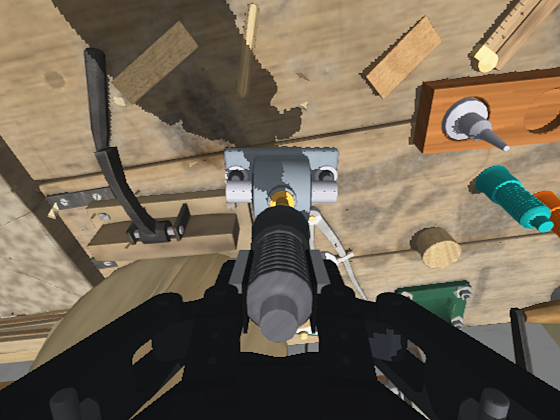

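The coupler is held square at px (270,260), with the nipple at (283,200) just below its mouth. I'll correct the offset and close in.

Call:
servo_tool(moves=[[[0,0,0],[-0.0004,0.0022,0.005],15],[[0,0,0],[-0.0004,0.0022,0.01],15],[[0,-0.2,0],[0,0,0.01],15],[[0,0,0],[0,0,0.01],15],[[0,0,0],[0,0,0],15],[[0,0,0],[0,0,0],15]])

```text
time: 12.05
ee_pos: [0.453, 0.1509, 0.1865]
tcp_rot: [179.8, 19.8, 169.9]
wrist_force: [0.6, -0.5, -2.4]
opening: 0.0256
grasp_force: 109.2
```

```bash
python3 - <<'E'
from h import *
p,R=cur(); ob=get_obs(); print(ob["tcp_rot"],ob["wrist_force"])
print("tool in F",((p-o)@F*1000).round(1)); plan(fw(1.3,-9.1,28),tool(F),N=1)
E
```

```text
[179.83124089  19.79159576 169.86869755] [ 0.62179675 -0.48495468 -2.42364654]
tool in F [ 1.3 -7.9 32. ]
rows 1 turn [0.12, -0.21, -0.12] shift [-0.0001, -0.0012, 0.004]
```

Call:
servo_tool(moves=[[[0,-0.2,0],[0,-0.0012,0.008],15],[[0,0,0],[0,0,0.008],15],[[0,0,0],[0,0,0.007],15],[[0,0,0],[0,0,0.007],15],[[0,0,0],[0,0,0],15],[[0,0,0],[0,0,0],15]])

```text
time: 12.65
ee_pos: [0.4628, 0.1477, 0.1586]
tcp_rot: [179.8, 20.0, 169.8]
wrist_force: [0.1, -2.0, -2.9]
opening: 0.0255
grasp_force: 109.3
```

```bash
python3 - <<'E'
from h import *
p,R=cur(); ob=get_obs(); print(ob["tcp_rot"],"F force",(np.array(ob["wrist_force"])@F).round(1))
print("tool in F",((p-o)@F*1000).round(1))
E
```

```text
[179.82719667  20.01960194 169.84374835] F force [-0.6 -2.  -2.9]
tool in F [ 1.3 -9.4  2.3]
```

Call:
servo_tool(moves=[[[0,0,0],[0,0,0.003],15],[[0,0,0],[0,0,0.003],15],[[0,0,0],[0,0,0.003],15],[[0,0,0],[0,0,0.003],15],[[0,0,0],[0,0,0],15],[[0,0,0],[0,0,0],15]])

```text
time: 13.25
ee_pos: [0.4671, 0.1471, 0.1478]
tcp_rot: [179.8, 20.1, 169.8]
wrist_force: [-2.8, -3.4, 0.9]
opening: 0.0256
grasp_force: 109.7
```

```bash
python3 - <<'E'
from h import *
p,R=cur(); ob=get_obs(); print(ob["tcp_rot"],"F force",(np.array(ob["wrist_force"])@F).round(1))
print("tool in F",((p-o)@F*1000).round(1))
E
```

```text
[179.80637666  20.0694804  169.83903326] F force [-1.7 -3.8  1.5]
tool in F [ 1.7 -9.3 -9.3]
```

Call:
servo_tool(moves=[[[0,0,0],[0,0,0.002],15],[[0,0,0],[0,0,0.002],15],[[0,0,0],[0,0,0.001],15],[[0,0,0],[0,0,0],15],[[0,0,0],[0,0,0],15]])

```text
time: 13.75
ee_pos: [0.4682, 0.147, 0.1468]
tcp_rot: [179.7, 20.2, 169.8]
wrist_force: [-27.8, -7.3, 31.4]
opening: 0.026
grasp_force: 114.3
```

```bash
python3 - <<'E'
from h import *
p,R=cur(); ob=get_obs(); print(ob["tcp_rot"],"F force",(np.array(ob["wrist_force"])@F).round(1))
print("tool in F",((p-o)@F*1000).round(1))
E
```

```text
[179.70657627  20.17718959 169.84770406] F force [-13.8 -12.   38.5]
tool in F [  2.4  -9.1 -10.6]
```

Call:
servo_tool(moves=[[[0,0,0],[0.001,-0.001,-0.0015],15],[[0,0,0],[0,0,0],15],[[0,0,0],[0,0,0],15],[[0,0,0],[0,0,0],15]])

```text
time: 14.15
ee_pos: [0.4676, 0.1469, 0.147]
tcp_rot: [179.6, 20.2, 169.8]
wrist_force: [-13.9, -2.6, 17.5]
opening: 0.0257
grasp_force: 111.9
```

```bash
python3 - <<'E'
from h import *
from scipy.optimize import least_squares
p,R=cur(); ob=get_obs(); print(ob["tcp_rot"],"F force",(np.array(ob["wrist_force"])@F).round(1))
print("tool in F",((p-o)@F*1000).round(1))
c="wrist"; im,d=camera(c); cv2.imwrite("pics/w6.png",im[60:360:,:,::-1])
k=calibration(c);K=np.array(k["camera_matrix"])
v,u=np.nonzero(d>0);z=d[v,u];P=(np.c_[(u-K[0,2])/K[0,0]*z,(v-K[1,2])/K[1,1]*z,z]-np.array(k["t"]))@np.array(k["R"])
Q=R.inv().apply(P-p)*1000
s=(np.hypot(Q[:,0],Q[:,1])<22)&(Q[:,2]>3)&(Q[:,2]<60)
for lo in range(0,54,6):
    t=s&(Q[:,2]>lo)&(Q[:,2]<=lo+6)
    if t.sum()>8:
        f=least_squares(lambda c:np.hypot(Q[t,0]-c[0],Q[t,1]-c[1])-c[2],[0,0,17]); print(lo,t.sum(),f.x.round(1),Q[t].max(0).round(1))
E
```

```text
[179.63131626  20.22742134 169.83205324] F force [-6.4 -4.9 21. ]
tool in F [  1.9  -9.3 -10.3]
0 69 [ 0.7  0.5 14.4] [15.5 12.8  6. ]
6 170 [ 0.8  0.5 14.3] [15.7 13.4 11.8]
12 599 [ 1.3  0.6 15.3] [18.5 17.  17.9]
18 179 [ 1.2  0.6 16.8] [18.4 16.5 23.9]
24 151 [ 1.2  0.8 16.9] [18.4 16.3 29.9]
30 147 [ 1.3  0.8 16.8] [18.6 16.5 35.9]
36 336 [ 1.1  0.9 17.7] [20.3 19.6 42. ]
42 177 [ 1.4  1.  18.7] [20.7 19.8 45.6]
```

View pics/w6.png

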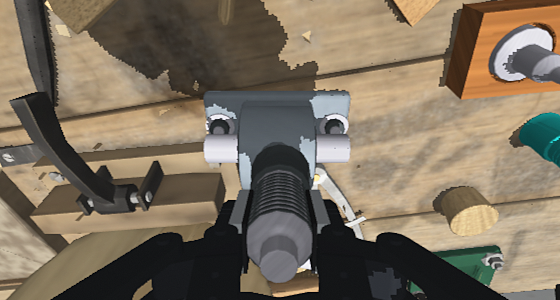

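The coupler sits square over the nipple at px (275,165) and hasn't slipped in the grip. It is against the stop with about 20 N of push, so I'll hand it in.

```bash
python3 -c "
from workcell import *
print(job_done())"
```

```text
the job is handed in; nothing more can be done
None
```

I swung the cover well aside, pressed the grease coupler onto the nipple through the snap to its stop, and handed the job in still gripping it with about 20 N of push; no verdict came back.

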